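# Run the loose wing nut of a coffee mill down onto its crank

### The job

The crank of the hand coffee mill has just been put back on and the red wing nut that holds it is still loose. With a fingertip pushing on its wings, stroke after stroke, spin the nut clockwise (seen from above) until it is fully home and turns no further; do not pinch it, do not turn the crank, and leave everything else on the counter where it stands.

Things in the scene. Friction and masses are not known exactly. Their poses are not given: they have to be found in the camera images.
- mill: Table coffee mill: wooden box body 130 mm square (plinth 146 mm square) with a steel hopper dome, held fast to the counter by its suction foot (it does not move). Origin at the centre of its underside, z up along the crank shaft; the grounds drawer faces -x. Hopper dome top 159 mm above the counter; the crank's hub disc (36 mm across) lies on the shaft from 167 to 175 mm above the counter.
- crank (a joint): Angle of the crank on the mill about the vertical shaft, rad, anticlockwise seen from above; 0 when the arm points along the mill's +x. Stiff, because the burrs are loaded with beans: it stays put below 0.8 N m (about 5 N sideways at the knob).
- crank_knob (a point): Top of the crank's wooden knob (30 mm across, 41 mm high), 150 mm out from the shaft axis and 215 mm above the counter.
- crank_hump (a point): Top of the crank arm's hump, 60 mm out from the shaft axis towards the knob, 207 mm above the counter. The arm is a steel strap 15 mm wide: flat below the nut out to 35 mm from the axis, then climbing steeply just outside the wings' sweep to this hump, then sloping down to the knob. It stands in the way of a finger that would follow a wing all the way round.
- wing_nut (a joint): Turn that the red wing nut still has to make, rad: 0 = fully home on the crank's hub, where it stops hard; positive = unscrewed (anticlockwise seen from above) by that angle. It starts 4.0 to 7.5 rad loose. Relative to the crank. It turns with light drag (about 0.03 N m), stays where it is left, and rises 4 mm a turn on its thread.
- nut_centre (a point): On the vertical axis of the red plastic wing nut (the mill's shaft axis), halfway up its wings: 20 mm above the nut's underside, 195 mm above the counter when home. x points along one wing, -x along the other, z up. 64 mm over the wing tips; hub 25 mm across at the foot, 21 mm above, 19 mm high. When home, the wings stand square to the crank's arm.
- nut_drive_faces: The faces of the two wings that a finger pushes to screw the nut down: +y face of the wing along +x, -y face of the wing along -x. Each wing is an upright rounded ear 6 mm thick, reaching from the hub to 32 mm from the axis and from 10 to 33 mm above the nut's underside. Origin on the nut's axis at its underside, axes as point nut_centre.
- nut_back_faces: The opposite faces of the two wings. Fingers pressing on drive and back faces at the same time, or on both sides of the hub at the same time, count as pinching the nut. Origin and axes as nut_drive_faces.
- nut_hub_left: The +y side of the nut's hub, between the wings. Origin and axes as nut_drive_faces.
- nut_hub_right: The -y side of the nut's hub, between the wings. Origin and axes as nut_drive_faces.
- bean_jar: Bystander: glass jar of coffee beans with a wooden lid, 88 mm across, 120 mm high, beside the mill; origin under its centre.
- scoop: Bystander: steel coffee scoop lying beside the mill, cup 42 mm across and 24 mm high, handle 115 mm long to its -x; origin under the cup.
- jug: Bystander: glass water jug with white lid, 104 mm across plus handle, 240 mm high; origin under its centre.
- mug_a: Bystander: white mug standing upside down on the tray, 86 mm across, 94 mm high; origin under its centre.
- mug_b: Bystander: a second such mug on the tray.
- glass_a: Bystander: clear tumbler standing upside down on the tray, 70 mm across, 115 mm high; origin under its centre.
- glass_b: Bystander: a second such tumbler on the tray.
- sachet_caddy: Bystander: white caddy of coffee and sugar sachets on the tray, 62 x 85 x 72 mm; origin under its centre.
- tray: Black welcome tray with a bamboo mat, 320 x 460 mm, rim 45 mm high, to the robot's right; a white kettle (220 mm high) stands on it. Fixed. Origin under its centre.

How it is judged:
By the outcome, as a careful person would: the job done as asked, in the order asked, and still so for the second after the job is handed in, with the robot touching nothing.
It also fails if it takes over 72 s, if anything falls off the work surface, if the arm or the gripper's body presses on something with over 40 N, if the wrist force passes 120 N, or if a joint passes its speed limit or range.

### The arm

A 6-joint arm with a two-finger parallel gripper is mounted at the origin on the work surface. World frame = base frame: x ahead of the robot, y to its left, z up, the work surface at z = 0. Lengths are in m, angles in rad, forces in N, time in s.
With the tool pointing down it reaches from about 0.3 to 0.75 m from the base axis. Payload 8.5 kg.
Tool frame: the origin (TCP) lies at the very end of the fingers, on their centre line; the grasp point (between the pads) lies 19 mm behind it; z points along the fingers, y is the line along which they close (so a half turn about z gives the same grasp; the last joint's range is limited). The gripper opens to 88 mm and grips with 3 to 60 N. Pads are 18 mm wide; open, the fingers measure 123 mm over their backs; the gripper's body (75 mm by 187 mm) begins 45 mm behind the grasp point.
Start: joints at [-1.402, 0.381, 1.297, -0, 1.464, -0.215], TCP at [0.206, -0.51, 0.239] pointing down, gripper open.
Joint ranges: [-3.11, 3.11], [-0.89, 2.33], [0.22, 2.48], [-1.42, 4.56], [0.17, 2.85], [-2.88, 2.88]. Speed limits (rad/s): [2.39, 2.39, 3.14, 3.14, 3.14, 3.14].

### API

Orientations are given as a unit quaternion [x, y, z, w].
In Python, from rig import arm, claw, solver, state, cams, ticket, spotter gives the robot as it stands. Calls block until the motion is done:
- arm.move_pose(position, orientation): joint-space move of the TCP to a pose.
- arm.movel(position, rotation=None, feed=0.15, f_stop=None): straight line of the TCP; rotation=None keeps the orientation; feed is the mean speed in m/s. With f_stop (N) it stops when the force on the tool has changed by that much, and returns True; else False.
- arm.set_joints(angles): joint-space move.
- claw.gripper_to(opening): opening from 0.0 (shut) to 1.0 (fully open); the grip force is fixed at half the most; returns when the fingers have stopped.
- arm.hold(seconds).
- solver.ik(position, orientation): joint angles nearest the present ones, or None.
- state(): the state.
- cams.snapshot(name): name is "scene" or "top" or "wrist"; returns the picture (384x512x3 uint8, red, green, blue); there is no depth.
- cams.calibration(name): a dict with "K" (3x3 intrinsics, pixels), "T" (4x4, takes a point from camera to world coordinates). Camera axes: x right, y down, z forward; pixel columns grow to the right and rows downward; lengths in m; the calibration is good to about 2 mm. A picture is of the moment at which its call begins: read the wrist's pose just before it. calibration takes no time and is no camera call; for the wrist camera it gives the pose at the moment of the call.
A pose or a line that the arm cannot do raises arm.IKError and nothing moves.
- ticket.job_done(): hands the job in; it is judged then, once.
Trained networks look in the newest picture that a camera, given by its name, has taken for a name from the list of things; names that differ only in an ending like _2 or _b are one class to them, and where a whole thing is asked for, a point or a joint stands for the part that bears it (a point fixed in the world has none). Each returns a list of dicts, best first, with "p" (0 to 1); they miss things now and then, are a little off and sometimes report something else, mostly with a low value. They report only what shows in the picture. A call takes as long as a camera call.
- spotter.regions_of(label, camera): "region" (384x512 bool, what is visible of it) and "rect" ([centre column, centre row, width, height] in pixels, round what is visible of it).
- spotter.landmark_of(label, camera): "pixel" ([column, row] in pixels: a listed point, or the origin of a listed thing).
The state is a dict: "time_s": time; "joint_positions": joint angles; "joint_velocities": joint speeds; "effort": joint torques, N m; "eef_pos": TCP position; "ee_rot": TCP orientation; "wrist_force": force on the tool from outside, world axes, zero at the start; "wrist_torque": the same for the moment, N m; "opening": opening from 0.0 (shut) to 1.0 (fully open); "grip_force": force on a finger pad.
Only numpy, scipy, OpenCV 4.12 (cv2) and the standard library are available. Lean on these libraries where they do the work, as an engineer would, in place of code of your own. Each camera call takes 0.05 s, during which the arm holds its last target. There are 200 camera calls.

## Working session

There is one attempt and no reset: what is moved stays moved. The work goes in short steps, each a Python script; the robot and the scene stay as the last script left them, time stands still between calls to the robot, and variables do not carry over. Pictures are saved under pics/ and viewed, at most 10 in all, crops included, and the job is handed in when it is done.

```bash
mkdir -p pics; ls
python3 - <<'E'
from rig import *
import cv2, numpy as np
ims=[]
for c in ["scene","top"]:
    im=cams.snapshot(c); ims.append(im)
    k=cams.calibration(c); print(c,k["K"].round(1).tolist(),k["T"].round(3).tolist())
    for n in ["nut_centre","crank_knob","crank_hump","mill"]:
        for r in spotter.landmark_of(n,c)[:2]: print(n,r)
cv2.imwrite("pics/a.png",cv2.cvtColor(np.vstack([ims[0]]),cv2.COLOR_RGB2BGR))
cv2.imwrite("pics/b.png",cv2.cvtColor(ims[1],cv2.COLOR_RGB2BGR))
print(state()["time_s"])
E
```

```text
pics
scene [[416.3, 0.0, 256.5], [0.0, 416.3, 196.3], [0.0, 0.0, 1.0]] [[-0.744, 0.412, -0.526, 1.326], [0.668, 0.439, -0.601, 0.727], [-0.017, -0.799, -0.602, 0.962], [0.0, 0.0, 0.0, 1.0]]
nut_centre {'pixel': [316.5, 204.1], 'p': 0.62}
crank_knob {'pixel': [273.8, 224.4], 'p': 0.82}
crank_hump {'pixel': [300.1, 214.6], 'p': 0.88}
top [[470.9, 0.0, 250.6], [0.0, 470.9, 194.1], [0.0, 0.0, 1.0]] [[0.009, -0.998, 0.057, 0.495], [-1.0, -0.009, -0.007, -0.108], [0.007, -0.057, -0.998, 1.588], [0.0, 0.0, 0.0, 1.0]]
nut_centre {'pixel': [171.4, 199.8], 'p': 0.56}
crank_knob {'pixel': [175.4, 145.9], 'p': 0.98}
crank_hump {'pixel': [174.6, 175.8], 'p': 0.81}
crank_hump {'pixel': [331.7, 165.4], 'p': 0.7}
mill {'pixel': [183.6, 197.3], 'p': 0.88}
0.5
```

View pics/a.png

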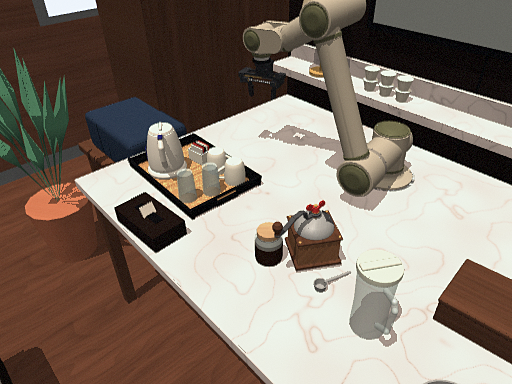

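View pics/b.png

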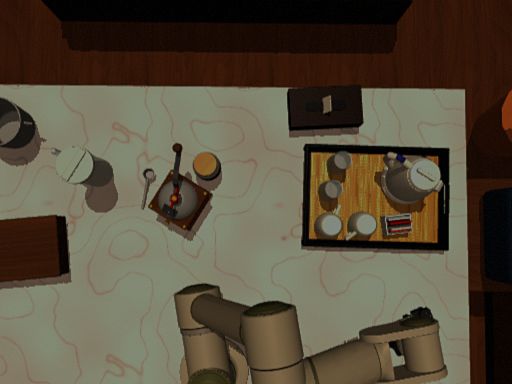

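```bash
cat > h.py <<'E'
from rig import *
import cv2, numpy as np
from scipy.spatial.transform import Rotation as R
def ray(c,px,z,k=None):
    k=k or cams.calibration(c); d=k["T"][:3,:3]@np.linalg.solve(k["K"],[px[0],px[1],1.]); o=k["T"][:3,3]
    return o+d*(z-o[2])/d[2]
def proj(c,p,k=None):
    k=k or cams.calibration(c); q=k["K"]@(k["T"][:3,:3].T@(np.array(p)-k["T"][:3,3])); return q[:2]/q[2]
def save(im,n): cv2.imwrite("pics/"+n,cv2.cvtColor(im,cv2.COLOR_RGB2BGR))
E
python3 - <<'E'
from h import *
for c,l in [("scene",[(316.5,204.1,.2),(273.8,224.4,.215),(300.1,214.6,.207)]),("top",[(171.4,199.8,.2),(175.4,145.9,.215),(174.6,175.8,.207),(183.6,197.3,0)])]:
    for u,v,z in l: print(c,ray(c,(u,v),z).round(4))
s=state(); print(s["ee_rot"],s["eef_pos"])
print(cams.calibration("wrist")["K"].round(1).tolist(),cams.calibration("wrist")["T"].round(3).tolist())
E
```

```text
scene [0.5559 0.1151 0.2   ]
scene [0.7236 0.1074 0.215 ]
scene [0.6332 0.1211 0.207 ]
top [0.5557 0.116  0.2   ]
top [0.7135 0.1047 0.215 ]
top [0.6261 0.1067 0.207 ]
top [0.5732 0.1073 0.    ]
[ 9.81643721e-01  1.90723898e-01  5.49651372e-07 -1.87016046e-05] [ 0.20593892 -0.50997347  0.23872372]
[[316.5, 0.0, 263.2], [0.0, 316.5, 191.5], [0.0, 0.0, 1.0]] [[0.374, -0.895, -0.242, 0.268], [-0.927, -0.361, -0.098, -0.485], [0.0, 0.261, -0.965, 0.385], [0.0, 0.0, 0.0, 1.0]]
```

The top view shows the mill with its nut at about (172,200) and the knob at (177,148). So the crank points along about world +x, with the jar at (207,166) and the scoop at (148,175) close by. Next I close the gripper and look from near.

```bash
cat >> h.py <<'E'
def q(psi): return (R.from_euler("z",psi)*R.from_euler("x",np.pi)).as_quat()
E
python3 - <<'E'
from h import *
s=state(); p=s["eef_pos"]
arm.movel([p[0],p[1],.36],feed=.25)
for d in range(-180,180,30):
    j=solver.ik([.563,.112,.34],q(np.radians(d))); print(d,None if j is None else np.round(j,2))
arm.move_pose([.563,.112,.34],q(np.radians(0)))
claw.gripper_to(0.)
k=cams.calibration("wrist"); im=cams.snapshot("wrist"); save(im,"c.png")
print(np.array(k["T"]).round(3).tolist())
for n,z in [("nut_centre",.198),("crank_knob",.215),("crank_hump",.207)]:
    for r in spotter.landmark_of(n,"wrist")[:2]: print(n,r,ray("wrist",r["pixel"],z,k).round(4))
s=state();print(s["time_s"],s["opening"],s["joint_positions"].round(2),s["wrist_force"])
E
```

```text
-180 [-0.01  0.38  1.01  0.    1.75 -1.58]
-150 [-0.01  0.38  1.01  0.    1.75 -2.1 ]
-120 [-0.01  0.38  1.01  0.    1.75 -2.63]
-90 None
-60 [-0.01  0.38  1.01 -0.    1.75  2.61]
-30 [-0.01  0.38  1.01 -0.    1.75  2.08]
0 [-0.01  0.38  1.01 -0.    1.75  1.56]
30 [-0.01  0.38  1.01 -0.    1.75  1.04]
60 [-0.01  0.38  1.01 -0.    1.75  0.51]
90 [-0.01  0.38  1.01 -0.    1.75 -0.01]
120 [-0.01  0.38  1.01  0.    1.75 -0.53]
150 [-0.01  0.38  1.01  0.    1.75 -1.06]
[[-0.0, -0.966, -0.26, 0.63], [-1.0, 0.001, -0.0, 0.112], [0.001, 0.26, -0.966, 0.486], [0.0, 0.0, 0.0, 1.0]]
nut_centre {'pixel': [263.3, 179.3], 'p': 0.64} [0.5636 0.1121 0.198 ]
crank_hump {'pixel': [265.8, 120.1], 'p': 0.78} [0.618  0.1099 0.207 ]
5.175 0.007496130418762711 [-0.01  0.38  1.01 -0.    1.75  1.56] [ 0.07681707 -0.72437989 -0.36376853]
```

View pics/c.png

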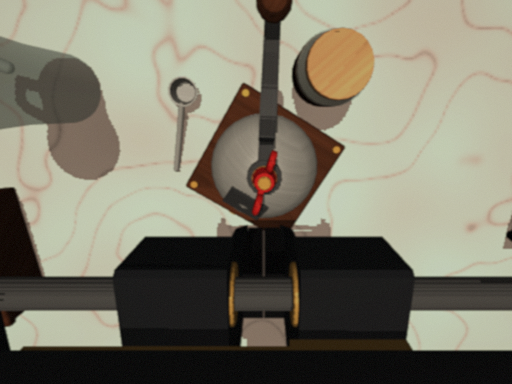

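The wrist view shows the nut hub at about (264,182), wing tips at (273,155) and (257,211), and the crank rising to the knob at (274,5). That puts the wings roughly 15° clockwise of the crank line, so about 255° remains (4.45 rad). Now I measure that more precisely.

Run:
```python
from h import *
k=cams.calibration("wrist"); im=cv2.cvtColor(cv2.imread("pics/c.png"),cv2.COLOR_BGR2RGB).astype(int)
m=(im[...,0]>110)&(im[...,1]<60)&(im[...,2]<70)
m=cv2.morphologyEx(m.astype(np.uint8),cv2.MORPH_OPEN,np.ones((2,2)))
ys,xs=np.nonzero(m); ok=(abs(xs-264)<40)&(abs(ys-182)<40); xs,ys=xs[ok],ys[ok]
P=np.array([ray("wrist",(u,v),.203,k)[:2] for u,v in zip(xs,ys)])
lo,hi=P.min(0),P.max(0); c=P.mean(0)
w,v=np.linalg.eigh(np.cov((P-c).T)); a=v[:,1]; t=(P-c)@a
print(len(xs),c,(lo+hi)/2,"len",np.ptp(t),"mid",c+a*(t.max()+t.min())/2,"ang",np.degrees(np.arctan2(a[1],a[0])))
kn=ray("wrist",(274,5),.212,k);print(kn, np.degrees(np.arctan2(*(kn[:2]-c)[::-1])),np.linalg.norm(kn[:2]-c))
```

```text
420 [0.5608909  0.11063366] [0.56001664 0.11032183] len 0.06273229323307525 mid [0.56018438 0.11085701] ang 162.456563901154
[0.70521071 0.10376854 0.212     ] -2.7234384383502985 0.14448299866521788
```

```bash
cat >> h.py <<'E'
C=np.array([.5605,.111]); D=3e-3+17.5e-3; RAD=.025
def pose(deg,z):
    a=np.radians(deg); e=np.array([np.cos(a),np.sin(a)]); t=np.array([np.sin(a),-np.cos(a)])
    return np.r_[C+RAD*e-D*t,z],q(a)
def stroke(a0,a1,z=.194,feed=.04,f=8.,step=10,fcum=8.):
    arm.move_pose(*pose(a0,.27)); 
    if arm.movel(pose(a0,z)[0],feed=.08,f_stop=6): print("hit on descent",state()["eef_pos"]); return None
    arm.hold(.2); F0=state()["wrist_force"].copy(); n=int(np.ceil(abs(a1-a0)/step))
    for a in np.linspace(a0,a1,n+1)[1:]:
        hit=arm.movel(*pose(a,z),feed=feed,f_stop=f); s=state(); dF=s["wrist_force"]-F0
        ar=np.radians(a); ft=-(dF[0]*np.sin(ar)-dF[1]*np.cos(ar))
        print(round(a,1),"hit" if hit else "",dF.round(1),"ft",round(ft,1),round(s["time_s"],1))
        if hit or ft>fcum: return a
    return None
def up(z=.27):
    p=state()["eef_pos"]; arm.movel([p[0],p[1],z],feed=.15)
def nutang(name=None,z=.203):
    k=cams.calibration("wrist"); im=cams.snapshot("wrist")
    if name: save(im,name)
    im=im.astype(int)
    m=((im[...,0]>110)&(im[...,1]<60)&(im[...,2]<70)).astype(np.uint8)
    m=cv2.morphologyEx(m,cv2.MORPH_OPEN,np.ones((2,2))); u0,v0=proj("wrist",[*C,z],k)
    ys,xs=np.nonzero(m); ok=np.hypot(xs-u0,ys-v0)<48; xs,ys=xs[ok],ys[ok]
    P=np.array([ray("wrist",(u,v),z,k)[:2] for u,v in zip(xs,ys)]); c=P.mean(0)
    w,v=np.linalg.eigh(np.cov((P-c).T)); a=v[:,1]; t=(P-c)@a
    return len(xs),c.round(4),round(np.ptp(t),4),np.degrees(np.arctan2(a[1],a[0])).round(1)
E
python3 - <<'E'
from h import *
print(stroke(178,17))
up(.30); arm.move_pose([.563,.112,.34],q(np.radians(45)))
print(nutang("d.png"),state()["time_s"])
E
```

```text
168.5  [ 0.5 -0.5 -0.8] ft 0.4 9.4
159.1  [-0.1 -1.  -0.1] ft 1.0 9.8
149.6  [ 0.2 -0.7  0. ] ft 0.5 10.1
140.1  [ 0.  -0.4  1. ] ft 0.3 10.4
130.6  [ 0.6 -0.5 -0.6] ft -0.1 10.7
121.2  [ 0.6 -0.7 -0.1] ft -0.1 11.0
111.7  [-0.1 -0.3  0.5] ft 0.2 11.3
102.2  [-0.1 -0.9 -0.2] ft 0.3 11.7
92.8  [-0.8  0.1  0.2] ft 0.8 12.0
83.3  [ 0.3 -0.7 -0.2] ft -0.4 12.3
73.8  [-0.9 -0.6 -0.5] ft 0.6 12.6
64.4  [-0.7 -0.9  0.3] ft 0.2 12.9
54.9  [-0.3 -1.1  0.5] ft -0.4 13.2
45.4  [ 0.2 -1.3  0.6] ft -1.1 13.6
35.9  [ 0.2 -0.5  0.9] ft -0.5 13.9
26.5  [ 0.8 -1.3  0.2] ft -1.6 14.2
17.0  [-0.2 -0.2 -0.3] ft -0.2 14.5
None
(438, array([0.5627, 0.1115]), np.float64(0.062), np.float64(-157.8)) 15.9917
```

View pics/d.png

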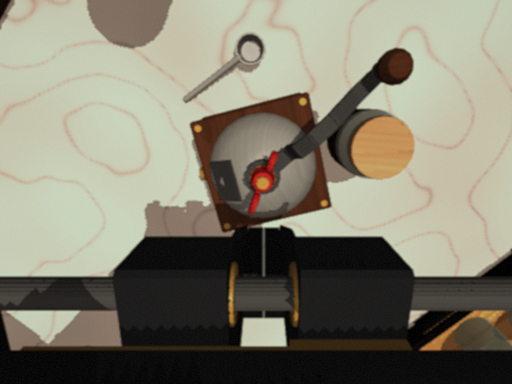

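The nut turned about 140°, with the wings now at 22° and 202°. I'll stroke the other wing to the stop, slowing near the end.

```bash
sed -i 's/C=np.array(\[.5605,.111\])/C=np.array([.5615,.1112])/' h.py
python3 - <<'E'
from h import *
h=stroke(218,98)
if h is None:
    F0=state()["wrist_force"]
    for a in np.arange(95,60,-3):
        hit=arm.movel(*pose(a,.194),feed=.012,f_stop=9); s=state(); dF=s["wrist_force"]-F0
        print(a,hit,dF.round(1),round(s["time_s"],1))
        if hit or np.hypot(*dF[:2])>9: break
p=state()["eef_pos"]; ar=np.radians(85); t=np.array([np.sin(ar),-np.cos(ar),0])
arm.movel(p-t*.006,feed=.05); up(.30); arm.move_pose([.563,.112,.34],q(np.radians(45)))
print(nutang("e.png"),state()["time_s"])
for r in spotter.landmark_of("crank_knob","wrist")[:1]: x=ray("wrist",r["pixel"],.215); print(x,np.degrees(np.arctan2(*(x[:2]-C)[::-1])))
E
```

```text
208.0  [ 0.9 -0.2 -0.6] ft 0.6 20.2
198.0  [ 1.3  0.3 -0.8] ft 0.1 20.5
188.0  [ 1.4 -0.7 -0.1] ft 0.9 20.9
178.0  [ 0.5  0.  -0. ] ft -0.0 21.2
168.0  [1.4 0.2 0.5] ft -0.5 21.5
158.0  [-0.1 -0.3 -0.2] ft 0.4 21.8
148.0  [ 0.9 -0.  -0.9] ft -0.5 22.2
138.0  [ 0.1 -1.5 -0.8] ft 1.0 22.5
128.0  [ 1.  -0.6  0.1] ft -0.4 22.8
118.0  [ 1.4 -0.4 -0.8] ft -1.0 23.1
108.0  [ 0.1 -0.8 -1.6] ft 0.1 23.5
98.0  [ 1.5 -0.2  0.1] ft -1.4 23.8
95 False [-1.2 -0.8  0.1] 24.1
92 False [-0.9 -1.3 -1.1] 24.4
89 False [-1.  -0.6 -0.5] 24.7
86 False [-1.6 -0.3 -0.5] 25.0
83 False [-1.6 -1.2 -0.3] 25.2
80 False [-5.6 -1.1  0.9] 25.5
77 False [-11.1  -1.    2.8] 25.8
(466, array([0.5631, 0.1126]), np.float64(0.062), np.float64(86.2)) 27.5917
[0.70902904 0.10233211 0.215     ] -3.439879193295298
```

View pics/e.png

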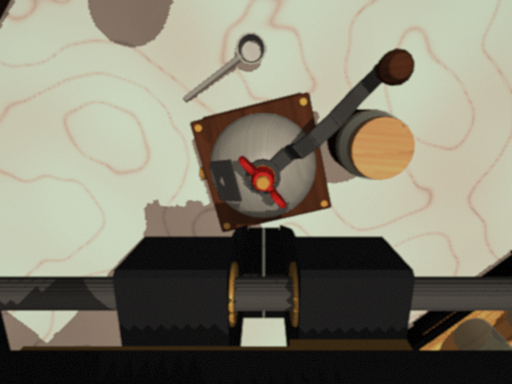

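The nut reached a hard stop, with force rising to about 11 N. Its wings are at 86.2° against the crank at -3.4°, so they stand square to it. The knob is still at about (396,66), so the crank and the things nearby have not moved.

```bash
python3 -c "
from rig import *
print(ticket.job_done())"
```

```text
the job is handed in; nothing more can be done
None
```

The wing nut is screwed fully home in two fingertip strokes, stopping hard with its wings square to the crank; the crank and the things in view around the mill did not move, and the job was handed in at about 28 s.

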